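# Seat the pulley on the drive shaft's flat and hold it for the set-screw

### The job

Lower the loose grooved pulley over the drive unit's upright shaft and turn it under light pressure until you feel its bore drop over the shaft's flat; then turn pulley and shaft together counter-clockwise (seen from above) to the shaft's stop, where the thumbscrew points out between the two guide pins, and press the pulley fully down against the spring washer. Finish while still gripping it and holding it down there, so that a colleague can tighten the thumbscrew; without your hold the spring lifts it off again. Leave the other things on the bench where they are.

Things in the scene. Friction and masses are not known exactly. Their poses are not given: they have to be found in the camera images.
- drive: Fixed drive unit: white box 170 x 150 mm, 60 mm high, with an upright steel shaft in the middle of its top. Origin under the box's centre, on the shaft's axis; z up; x points from the shaft to the middle between the two guide pins. It does not turn with the shaft. Heights given below as 'above the box' count from its top face.
- drive_axis (a point): Point on the shaft's axis on the box's top face; axes as drive. From here up to 22 mm the shaft is a D: 28 mm diameter, one flat 8 mm from the axis. It turns stiffly (0.08 Nm); at its counter-clockwise stop the flat faces 0.12 rad short of x (play taken up, the pulley then points along x). At the start the flat faces 0.42 to 1.12 rad clockwise (from above) of x: unknown, to be felt.
- pilot_top (a point): Top end of the shaft, 48 mm above the box, on the axis. The shaft's upper part, from 22 to 48 mm above the box, is a plain round pilot of 15.4 mm diameter, tapering to 8 mm in its last 6 mm. Axes as drive.
- washer (a point): Sprung washer around the shaft, 45 mm outer diameter; this point is on the axis, 10 mm above the box, where the washer's top is at rest. 4 N starts it sinking, 12 N sinks it 6 mm, level with a fixed shoulder ring (62 mm diameter, 4 mm high), the pulley's end position. The point itself does not sink.
- guide (a point): Middle between the tops of the two guide pins on the box: 8 mm thick, 22 mm high, 40 mm apart (centres), 72 mm from the shaft's axis.
- pulley_hub (a point): Loose aluminium pulley, 0.18 to 0.29 kg, hub up on the bench. Rim 64 mm diameter, 0 to 16 mm high; hub 38 mm diameter, 16 to 50 mm. This point is on its axis 38 mm above its underside: grip the hub here from above, fingertips clear of the rim, across the hub at right angles to the thumbscrew. x axis points along the thumbscrew, z up the bore.
- pulley_bore (a point): Centre of the pulley's underside, axes as pulley_hub. Lower 16 mm of the bore: a D, 30 mm diameter, its flat 8.6 mm from the axis on the thumbscrew's side; above: round, 17 mm diameter, fits the pilot. Flats unmatched: it rides 22 mm above the box. Matched within about 0.1 rad: it drops to the washer (10 mm), pressed home 4 mm; it then turns the shaft, with up to 0.15 rad of play each way.
- screw_tip (a point): Outer end of the pulley's thumbscrew (12 mm thick head sticking out of the hub), 34 mm from the pulley's axis, 35 mm above its underside; axes as pulley_hub.
- lens_a: Bystander: lens in a 60 mm round mount on a short post and dark foot, about 160 mm high; origin under its foot.
- lens_b: Bystander: a like lens stand, about 180 mm high; origin under its foot.
- spare_collar: Bystander: plain steel ring, 48 mm diameter, 15 mm high, no hub and no screw; origin under its centre.
- beaker: Bystander: empty glass beaker, 64 mm diameter, 85 mm high; origin under its centre.
- driver: Bystander: screwdriver 170 mm long lying on the bench.
- oil: Bystander: small white bottle, 44 mm diameter, 90 mm high; origin under its centre.

How it is judged (in metres and radians):
On the way:
1. the pulley is lifted clear of the bench (height (world z) of pulley_hub above 0.07 m), for 0.1 s.
At the end, for the whole second after the job is handed in: Pulley within 2.5 mm of the shoulder (bore flat on the shaft's flat, washer pressed down), centred within 4 mm, upright within 0.08 rad, thumbscrew tip within 10 mm of the middle line between the guide pins, and the fingers still on it with over 3 N (horizontal distance between pulley_hub and drive_axis below 0.004 m and z of pulley_hub in the frame of drive_axis below 0.0445 m and angle between pulley_hub's own z axis and vertical below 0.08 rad and x of screw_tip in the frame of drive_axis above 0.02 m and y of screw_tip in the frame of drive_axis between -0.01 and 0.01 m and contact force between the fingers and pulley above 3 N); the arm keeps its last pose, push and grip.
It fails at once if a bystander is moved by more than 25 mm (distance of any of lens_a, lens_b, spare_collar, beaker, driver, oil from where it was at the start of the episode above 0.025 m).
It also fails if it takes over 72 s, if anything falls off the work surface, if the arm or the gripper's body presses on something with over 40 N, if the wrist force passes 120 N, or if a joint passes its speed limit or range.

### The arm

A 6-joint arm with a two-finger parallel gripper is mounted at the origin on the work surface. World frame = base frame: x ahead of the robot, y to its left, z up, the work surface at z = 0. Lengths are in mm, angles in rad, forces in N, time in s.
With the tool pointing down it reaches from about 275 to 1000 mm from the base axis. Payload 8.4 kg.
Tool frame: the origin (TCP) lies on the mounting face of the last link; the fingertips stand 173 mm ahead of it and the grasp point (between the pads) lies 155 mm ahead of it; z points along the fingers, y is the direction in which the jaws open and shut (so a half turn about z gives the same grasp; the last joint's range is limited). The gripper opens to 85 mm and grips with 20 to 120 N. Pads are 22 mm wide; open, the fingers measure 114 mm over their backs; the gripper's body (76 mm by 85 mm) begins 54 mm behind the grasp point. The pads swing forward as they close: fully open they stand 13 mm farther back than shut.
Start: joints at [1.206, 0.353, 1.633, -0, 1.155, -0.002], TCP at [221.807, 584.321, 404.681] pointing down, gripper open.
Joint ranges: [-2.63, 2.63], [-0.92, 2.1], [0.06, 2.66], [-1.3, 4.44], [0, 2.69], [-3.02, 3.02]. Speed limits (rad/s): [2.22, 2.22, 2.79, 3.14, 3.14, 3.14].

### API

Orientations are given as [roll, pitch, yaw] about the fixed x, y, z axes, in that order (R = Rz(yaw) Ry(pitch) Rx(roll)).
In Python, from rig import r, grab_frame, spotter gives the robot as it stands.
- The arm moves only by the tool apply_moves, never from a script. Its argument "motion" is text: rows parted by semicolons, each of 5 numbers parted by spaces: the opening, from -1 (shut) to 1 (fully open), then the shift along the tool's x, y, z as a fraction of full scale, then the turn about the tool's z as a fraction of full scale. In form: hand x y z twist; .... A call has 1 to 20 rows; each row is the pose to reach, as a shift and turn from the pose commanded when the call began, along the tool's axes at that moment, turning the shorter way round; what a row does not reach only later rows make up. Full scale, the value 1, is 1 m for a shift and pi rad for a turn. A row lasts 1/12 s, in which the tool goes at most 41.7 mm and 7.16 degrees, less where a joint would pass 70% of its speed; a pose out of reach is approached as far as the arm can. A call with a number of a shift or a turn outside -1 to 1 is refused whole. A call with a gripper value outside its range is refused whole. The fingers move at their own pace and stop on an object; "squeeze" is the grip in N (left out, the last holds). Time passes only in rows, so rows that repeat a pose let the fingers close. It gives the time, the measured TCP pose, the force and the opening at its end, in the units of the state.
- r.sense(): the state, without advancing time (a new reading comes with each control period).
- grab_frame(name): name is "scene" or "top"; returns a dict with "img" (384x512x3 uint8, red, green, blue), "fx", "fy", "cx", "cy" (pixels), "dist_coeffs" ([k1, k2, p1, p2, k3] as OpenCV has them; the pictures are not rectified), "R" (3x3) and "t" (3): a world point X has camera coordinates R X + t. Camera axes: x right, y down, z forward; pixel columns grow to the right and rows downward; lengths in mm; the calibration is good to about 2 mm. A picture is of the moment at which its call begins. There is no depth.
- r.sign_off(): hands the job in, once; it reports no verdict.
Trained networks look in the newest picture that a camera, given by its name, has taken for a name from the list of things; names that differ only in an ending like _2 or _b are one class to them, and where a whole thing is asked for, a point or a joint stands for the part that bears it (a point fixed in the world has none). Each returns a list of dicts, best first, with "conf" (0 to 1); they miss things now and then, are a little off and sometimes report something else, mostly with a low value. They report only what shows in the picture. A call takes as long as a camera call.
- spotter.boxes_of(query, camera): "point" ([x, y, z] in mm, in world coordinates, good to about 4 mm: the middle of the surface that is visible of it).
- spotter.place_of(query, camera): "point" ([x, y, z] in mm, in world coordinates, good to about 4 mm: a listed point, or the origin of a listed thing).
The state is a dict: "clock": time; "qpos": joint angles; "qvel": joint speeds; "joint_efforts": joint torques, N m; "eef_pos": TCP position; "tcp_rot": TCP orientation; "contact_force": force on the tool from outside, world axes, zero at the start; "wrist_torque": the same for the moment, N m; "opening": opening from 0.0 (shut) to 1.0 (fully open).
Only numpy, scipy, OpenCV 4.12 (cv2) and the standard library are available. Lean on these libraries where they do the work, as an engineer would, in place of code of your own. Each camera call takes 0.05 s, during which the arm holds its last target.

## Working session

There is one attempt and no reset: what is moved stays moved. The work goes in short steps, Python scripts to look and compute and a tool call to move; the robot and the scene stay as the last step left them, time stands still between calls to the robot, and variables do not carry over. Pictures are saved under pics/ and viewed, and the job is handed in when it is done.

Besides the shell and the picture viewer there is one more tool, called after "Call:" by a JSON object that holds its "name" and its "arguments". apply_moves: Moves the arm, as the interface text tells. Its arguments: {"type":"object","properties":{"motion":{"type":"string"},"squeeze":{"type":"number"}},"required":["motion"]}

```bash
mkdir -p pics; ls; python3 - <<'E'
from rig import r, grab_frame, spotter
import cv2, numpy as np
for c in ["scene","top"]:
    f=grab_frame(c); cv2.imwrite(f"pics/{c}0.png",f["img"][:,:,::-1])
    print(c,f["fx"],np.round(f["R"],3).tolist(),np.round(f["t"],1))
    for q in ["drive","drive_axis","pilot_top","guide","pulley_hub","pulley_bore","screw_tip","lens_a","lens_b","spare_collar","beaker","driver","oil"]:
        p=spotter.place_of(q,c); print(q,[(np.round(x["point"]).tolist(),round(x["conf"],2)) for x in p[:3]])
print(r.sense())
E
```

```text
pics
scene 422.55600833420067 [[-0.071, 0.997, 0.02], [0.585, 0.058, -0.809], [-0.808, -0.046, -0.588]] [  81.5 -254.3 1532.2]
drive [([582.0, -56.0, -1.0], 0.84), ([580.0, -56.0, 64.0], 0.59)]
drive_axis [([586.0, -58.0, 64.0], 0.78)]
pilot_top [([584.0, -59.0, 107.0], 0.78)]
guide [([653.0, -51.0, 84.0], 0.92)]
pulley_hub [([465.0, 229.0, 36.0], 0.93), ([582.0, -58.0, -3.0], 0.56)]
pulley_bore [([466.0, 232.0, 0.0], 0.71), ([581.0, -60.0, 68.0], 0.35)]
screw_tip [([501.0, 227.0, 34.0], 0.98)]
lens_a [([663.0, -402.0, -2.0], 0.8), ([692.0, 284.0, 0.0], 0.71)]
lens_b [([663.0, -402.0, -2.0], 0.8), ([692.0, 284.0, 0.0], 0.71)]
spare_collar [([684.0, 183.0, -4.0], 0.79)]
beaker [([349.0, -331.0, 1.0], 0.57)]
driver []
oil [([518.0, -396.0, -2.0], 0.61), ([686.0, 184.0, -3.0], 0.34)]
top 441.5198706221429 [[-0.023, -1.0, -0.009], [-0.996, 0.023, -0.085], [0.085, 0.007, -0.996]] [ -25.9  575.4 1101.1]
drive [([583.0, -56.0, 0.0], 0.85)]
drive_axis [([585.0, -56.0, 61.0], 0.75)]
pilot_top [([583.0, -60.0, 110.0], 0.75)]
guide [([656.0, -55.0, 84.0], 0.82), ([584.0, -53.0, 58.0], 0.62)]
pu
[... 435 characters left out ...]
.63)]
{'clock': 1.4, 'qpos': array([ 1.20558997e+00,  3.53005478e-01,  1.63338051e+00, -4.58779319e-06,
        1.15521171e+00, -2.42669781e-03]), 'qvel': array([-4.15275500e-04,  1.01372181e-03,  6.76591325e-04,  6.81313891e-04,
        1.69262901e-03,  2.80764997e-05]), 'joint_efforts': array([ 2.88830933e-06, -6.05163503e+01, -3.42439592e+01, -2.81193786e-05,
        1.20138429e-03,  1.60793252e-05]), 'eef_pos': array([221.81645052, 584.32482618, 404.68589896]), 'tcp_rot': array([-3.14158761e+00,  4.18504026e-06,  2.77881485e+00]), 'contact_force': array([ 0.08357211, -0.58077567,  0.68311304]), 'wrist_torque': array([-0.00311032, -0.03290846,  0.00936484]), 'opening': 1.0029155441924889}
```

View pics/top0.png

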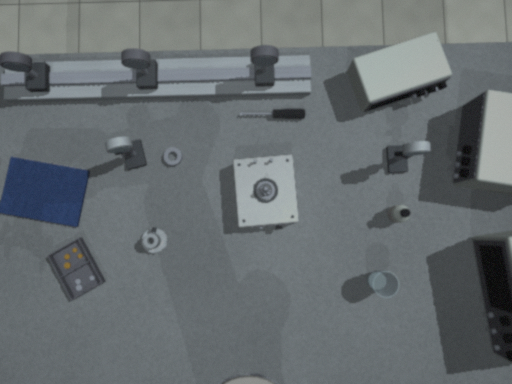

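View pics/scene0.png

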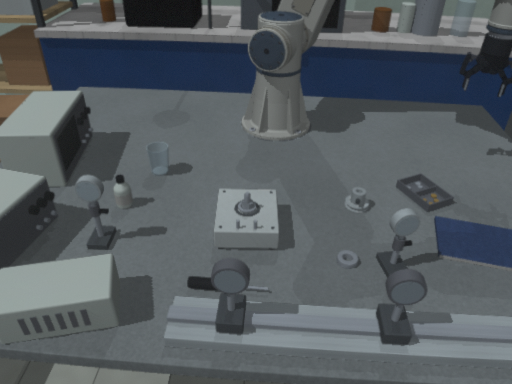

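```bash
cat > h.py <<'E'
import numpy as np, cv2
from rig import r, grab_frame, spotter
def K(f): return np.array([[f["fx"],0,f["cx"]],[0,f["fy"],f["cy"]],[0,0,1.]])
def proj(f,P):
    P=np.atleast_2d(np.asarray(P,float))
    return cv2.projectPoints(P,cv2.Rodrigues(np.array(f["R"]))[0],np.array(f["t"],float),K(f),np.array(f["dist_coeffs"],float))[0][:,0]
def ray(f,uv,z):
    uv=np.asarray(uv,float).reshape(-1,1,2)
    n=cv2.undistortPoints(uv,K(f),np.array(f["dist_coeffs"],float))[:,0]
    R=np.array(f["R"]);t=np.array(f["t"]);C=-R.T@t
    d=np.c_[n,np.ones(len(n))]@R
    return C+d*((z-C[2])/d[:,2])[:,None]
E
python3 - <<'E'
from h import *
for c,(a,b) in {"top":((265,190),(153,240)),"scene":((247,215),(358,198))}.items():
    f=grab_frame(c); im=f["img"][:,:,::-1]
    out=[]
    for (u,v) in (a,b):
        w=40 if (u,v)==a else 25
        out.append(cv2.resize(im[v-w:v+w,u-w:u+w],(400,400),interpolation=cv2.INTER_CUBIC))
    cv2.imwrite(f"pics/{c}z.png",np.hstack(out))
E
```

```text
(no output)
```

View pics/topz.png

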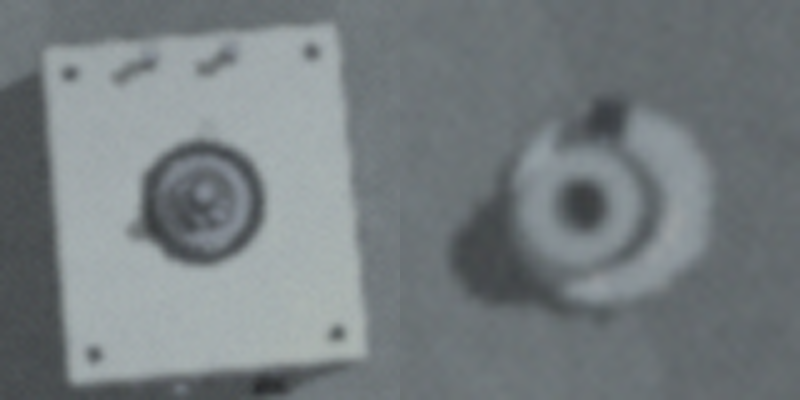

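View pics/scenez.png

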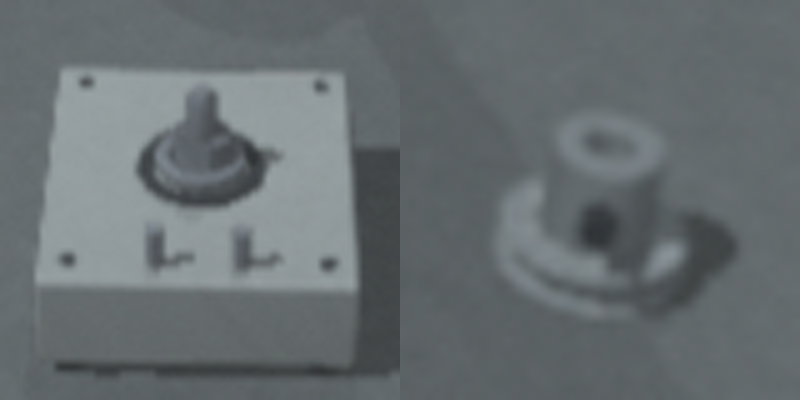

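```bash
python3 - <<'E'
from h import *
ft=grab_frame("top"); fs=grab_frame("scene")
def px(x,y,s,u0,v0): return (u0+(x+.5)/s-.5, v0+(y+.5)/s-.5)
cs=[px(x,y,5,225,150) for x,y in [(43,48),(335,25),(367,355),(70,383)]]
P=ray(ft,cs,60); print("top box",P.round(1).tolist(),P.mean(0))
g=np.array(P)
e=g[0]+g[1]-g[2]-g[3]; print("yaw x",np.arctan2(e[1],e[0]))
e=g[0]+g[3]-g[1]-g[2]; print("yaw y",np.arctan2(-e[0],e[1]), np.linalg.norm(g[0]-g[1]),np.linalg.norm(g[1]-g[2]))
cs=[px(x,y,5,207,175) for x,y in [(60,67),(346,71),(357,290),(36,286)]]
g=ray(fs,cs,60); print("scene box",g.round(1).tolist(),g.mean(0))
e=-(g[0]+g[1]-g[2]-g[3]); print("yaw x",np.arctan2(e[1],e[0]))
print("pilot top", ray(ft,[px(203,191,5,225,150)],108), ray(fs,[px(203,90,5,207,175)],107))
print("washer", ray(ft,[px(203,202,5,225,150)],64))
# pulley
print("pul top", ray(ft,[px(183,205,8,128,215)],50), ray(fs,[px(209,146,8,333,173)],50))
print("rim", ray(ft,[px(213,204,8,128,215)],12))
print("screw", ray(ft,[px(205,117,8,128,215)],38), ray(fs,[px(198,226,8,333,173)],35))
for c in ("scene","top","scene","top"):
  grab_frame(c)
  for q in ["drive_axis","pilot_top","guide","pulley_hub","screw_tip"]:
    p=spotter.place_of(q,c); print(q,[(np.round(x["point"],1).tolist(),round(x["conf"],2)) for x in p[:1]])
E
```

```text
top box [[661.8, 22.2, 60.0], [669.9, -123.2, 60.0], [505.8, -134.2, 60.0], [495.4, 11.8, 60.0]] [583.23110763 -55.8531803   60.        ]
yaw x 0.06427877844314893
yaw y 0.0632597290173574 145.61879389509073 164.47962437354286
scene box [[508.7, -134.4, 60.0], [497.6, 13.2, 60.0], [668.5, 22.7, 60.0], [679.4, -122.0, 60.0]] [588.56208633 -55.10098747  60.        ]
yaw x 0.06387113120425278
pilot top [[583.69263813 -55.2610981  108.        ]] [[586.29411952 -54.45467003 107.        ]]
washer [[582.69370834 -55.49979945  64.        ]]
pul top [[465.98648505 231.17756187  50.        ]] [[471.00182857 232.17539154  50.        ]]
rim [[465.63795045 231.19440862  12.        ]]
screw [[493.12275698 227.26933816  38.        ]] [[495.47479302 227.86197165  35.        ]]
drive_axis [([585.4, -59.0, 65.4], 0.84)]
pilot_top [([587.3, -56.9, 107.9], 0.74)]
guide [([658.2, -49.6, 83.3], 0.92)]
pulley_hub [([467.3, 228.9, 35.7], 0.81)]
screw_tip [([498.7, 227.3, 37.4], 0.85)]
drive_axis [([587.5, -54.7, 59.2], 0.81)]
pilot_top [([584.5, -59.9, 111.2], 0.88)]
guide [([656.4, -50.7, 81.1], 0.55)]
pulley_hub [([464.9, 233.4, 40.3], 0.6)]
screw_tip []
drive_axis [([583.9, -55.5, 64.7], 0.67)]
pilot_top [([654.5, -54.9, 84.2], 0.63)]
guide [([655.4, -51.6, 84.8], 0.55)]
pulley_hub [([467.0, 226.8, 34.7], 0.87)]
screw_tip [([498.2, 225.3, 34.0], 0.96)]
drive_axis [([587.5, -51.9, 59.8], 0.89)]
pilot_top [([582.9, -54.3, 112.2], 0.67)]
guide [([656.5, -51.3, 82.6], 0.79)]
pulley_hub [([465.1, 232.9, 38.5], 0.58)]
screw_tip [([502.7, 227.7, 35.4], 0.66)]
```

```bash
cat >> h.py <<'E'
def rel(p0,yaw0,tgt,yaw):
    p0=np.array(p0);d=np.array(tgt,float)-p0
    x=np.array([np.cos(yaw0),np.sin(yaw0),0]);y=np.array([np.sin(yaw0),-np.cos(yaw0),0])
    dy=(yaw-yaw0+np.pi)%(2*np.pi)-np.pi
    return np.round([d@x/1000,d@y/1000,-d[2]/1000,-dy/np.pi],4)
def cur():
    s=r.sense(); return s["eef_pos"],s["tcp_rot"][2]
E
python3 - <<'E'
from h import *
p,y=cur()
print(rel(p,y,[467.5,231.5,290],-.13+np.pi))
print(np.linalg.norm(np.array([467.5,231.5,290])-p)/41.7)
E
```

```text
[-0.3549 -0.2427  0.1147 -0.0741]
10.670810095374566
```

Call:
{"name": "apply_moves", "arguments": {"motion": "1 -0.3549 -0.2427 0.1147 -0.0741;1 -0.3549 -0.2427 0.1147 -0.0741;1 -0.3549 -0.2427 0.1147 -0.0741;1 -0.3549 -0.2427 0.1147 -0.0741;1 -0.3549 -0.2427 0.1147 -0.0741;1 -0.3549 -0.2427 0.1147 -0.0741;1 -0.3549 -0.2427 0.1147 -0.0741;1 -0.3549 -0.2427 0.1147 -0.0741;1 -0.3549 -0.2427 0.1147 -0.0741;1 -0.3549 -0.2427 0.1147 -0.0741;1 -0.3549 -0.2427 0.1147 -0.0741;1 -0.3549 -0.2427 0.1147 -0.0741;1 -0.3549 -0.2427 0.1147 -0.0741;1 -0.3549 -0.2427 0.1147 -0.0741;1 -0.3549 -0.2427 0.1147 -0.0741;1 -0.3549 -0.2427 0.1147 -0.0741", "squeeze": 40}}

```text
clock: 4.13
eef_pos: [467.1, 232.4, 290.4]
tcp_rot: [3.141, 0.001, 3.013]
contact_force: [-0.7, -0.3, -0.3]
opening: 1.0
```

```bash
python3 - <<'E'
from h import *
s=r.sense(); print(s["clock"],s["eef_pos"],s["tcp_rot"],s["qpos"],s["contact_force"])
for c in ("scene","top"):
    f=grab_frame(c); im=f["img"][:,:,::-1]
    P=proj(f,[[467,231,50]])[0].astype(int);w=45
    im=im[P[1]-w:P[1]+w,P[0]-w:P[0]+w]
    cv2.imwrite(f"pics/{c}1.png",cv2.resize(im,(400,400),interpolation=cv2.INTER_CUBIC))
    for q in ["pulley_hub","screw_tip"]:
        p=spotter.place_of(q,c); print(q,[(np.round(x["point"],1).tolist(),round(x["conf"],2)) for x in p[:1]])
cv2.imwrite("pics/c1.png",np.hstack([cv2.imread("pics/scene1.png"),cv2.imread("pics/top1.png")]))
E
```

```text
4.1333 [467.07303429 232.44601894 290.37005933] [3.14110066e+00 5.16365046e-04 3.01311294e+00] [ 4.58862896e-01  3.38782460e-01  1.95268881e+00  1.64332746e-04
  8.49418922e-01 -9.83562328e-01] [-0.72967327 -0.28325287 -0.34283515]
pulley_hub [([465.5, 228.8, 35.1], 0.76)]
screw_tip [([496.4, 227.3, 36.9], 0.71)]
pulley_hub [([464.2, 232.6, 39.0], 0.62)]
screw_tip []
```

View pics/c1.png

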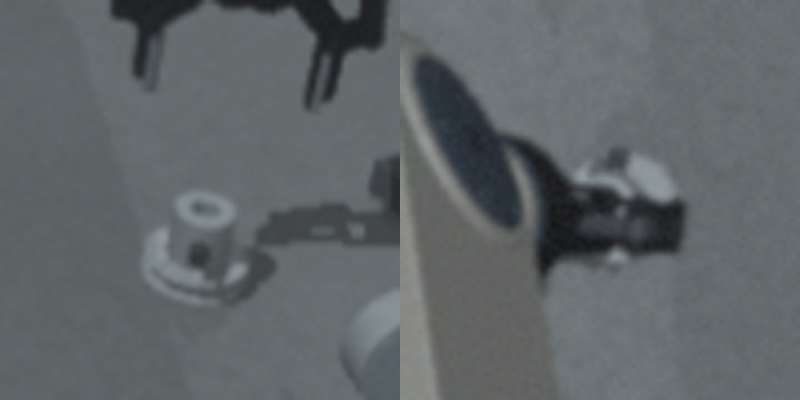

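Call:
{"name": "apply_moves", "arguments": {"motion": "1 0 0 0.04 0;1 0 0 0.075 0;1 0 0 0.0975 0;1 0 0 0.0975 0;1 0 0 0.0975 0;1 0 0 0.0975 0;1 0 0 0.0975 0;-1 0 0 0.0975 0;-1 0 0 0.0975 0;-1 0 0 0.0975 0;-1 0 0 0.0975 0;-1 0 0 0.0975 0;-1 0 0 0.0975 0;-1 0 0 0.0975 0;-1 0 0 0.0975 0;-1 0 0 0.0975 0;-1 0 0 0.0975 0;-1 0 0 0.0975 0", "squeeze": 60}}

```text
clock: 5.93
eef_pos: [467.7, 231.6, 193.3]
tcp_rot: [3.141, 0.001, 3.011]
contact_force: [-1.8, -1.2, 8.8]
opening: 0.417
```

```bash
python3 - <<'E'
from h import *
s=r.sense(); print(s["clock"],s["eef_pos"],s["tcp_rot"],s["contact_force"],s["opening"])
f=grab_frame("scene"); im=f["img"][:,:,::-1]
P=proj(f,[[467,231,50]])[0].astype(int);w=45
im=im[P[1]-w:P[1]+w,P[0]-w:P[0]+w]
cv2.imwrite(f"pics/s2.png",cv2.resize(im,(400,400),interpolation=cv2.INTER_CUBIC))
E
```

```text
5.9333 [467.69762848 231.55549148 193.28529296] [3.14116058e+00 6.26101017e-04 3.01143750e+00] [-1.81697193 -1.23044912  8.76524103] 0.41747292619644766
```

View pics/s2.png

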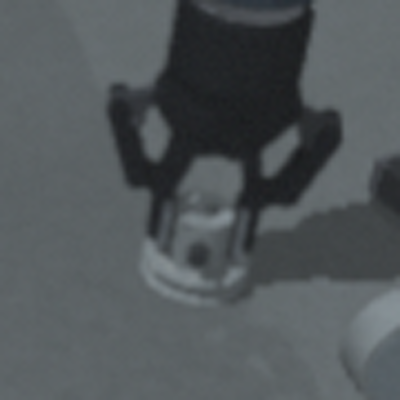

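Call:
{"name": "apply_moves", "arguments": {"motion": "-1 0 0 -0.02 0;-1 0 0 -0.06 0;-1 0 0 -0.10 0;-1 0 0 -0.14 0;-1 0 0 -0.15 0;-1 0 0 -0.15 0;-1 0 0 -0.15 0;-1 0 0 -0.15 0"}}

```text
clock: 6.65
eef_pos: [466.7, 231.1, 340.6]
tcp_rot: [-3.14, -0.003, 3.012]
contact_force: [0.6, 1.1, -1.4]
opening: 0.419
```

```bash
python3 - <<'E'
from h import *
s=r.sense(); print(s["clock"],s["eef_pos"],s["tcp_rot"],s["contact_force"],s["opening"])
for c in ("scene","top"):
    f=grab_frame(c); im=f["img"][:,:,::-1]
    P=proj(f,[[467,231,180]])[0].astype(int);w=45
    im=im[P[1]-w:P[1]+w,P[0]-w:P[0]+w]
    cv2.imwrite(f"pics/{c}3.png",cv2.resize(im,(400,400),interpolation=cv2.INTER_CUBIC))
    for q in ["pulley_hub","screw_tip","pulley_bore"]:
        p=spotter.place_of(q,c); print(q,[(np.round(x["point"],1).tolist(),round(x["conf"],2)) for x in p[:1]])
cv2.imwrite("pics/c3.png",np.hstack([cv2.imread("pics/scene3.png"),cv2.imread("pics/top3.png")]))
p,y=cur()
print(rel(p,y,[585.5,-55.5,p[2]],.064-1.25+np.pi))
E
```

```text
6.65 [466.68305232 231.07126734 340.61907142] [-3.13989739e+00 -2.52287326e-03  3.01155790e+00] [ 0.59590201  1.06052029 -1.44246246] 0.4189320349773214
pulley_hub [([465.9, 225.3, 184.9], 0.66)]
screw_tip [([494.9, 227.8, 181.8], 0.68)]
pulley_bore [([462.1, 231.1, 148.4], 0.62)]
pulley_hub [([464.5, 233.3, 187.1], 0.76)]
screw_tip [([499.9, 229.7, 179.6], 0.47)]
pulley_bore [([462.7, 231.2, 146.6], 0.66)]
[-0.1543 -0.2692 -0.      0.3361]
```

View pics/c3.png

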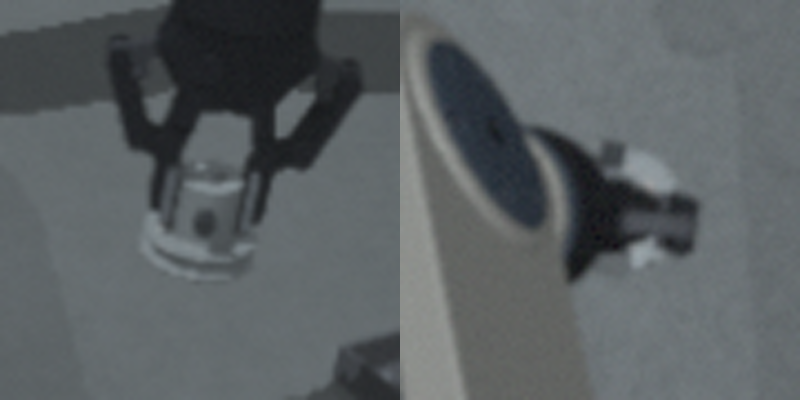

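Call:
{"name": "apply_moves", "arguments": {"motion": "-1 -0.0772 -0.1346 0 0.168;-1 -0.0772 -0.1346 0 0.168;-1 -0.0772 -0.1346 0 0.168;-1 -0.1543 -0.2692 -0.002 0.3361;-1 -0.1543 -0.2692 -0.002 0.3361;-1 -0.1543 -0.2692 -0.002 0.3361;-1 -0.1543 -0.2692 -0.002 0.3361;-1 -0.1543 -0.2692 -0.002 0.3361;-1 -0.1543 -0.2692 -0.002 0.3361;-1 -0.1543 -0.2692 -0.002 0.3361;-1 -0.1543 -0.2692 -0.002 0.3361;-1 -0.1543 -0.2692 -0.002 0.3361;-1 -0.1543 -0.2692 -0.002 0.3361;-1 -0.1543 -0.2692 -0.002 0.3361;-1 -0.1543 -0.2692 -0.002 0.3361;-1 -0.1543 -0.2692 -0.002 0.3361"}}

```text
clock: 8.38
eef_pos: [585.5, -55.0, 344.6]
tcp_rot: [3.141, 0.0, 1.957]
contact_force: [-0.1, -0.9, -2.2]
opening: 0.419
```

```bash
python3 - <<'E'
from h import *
s=r.sense(); print(s["clock"],s["eef_pos"],s["tcp_rot"],s["contact_force"],s["wrist_torque"],s["opening"])
for c in ("scene","top"):
    f=grab_frame(c); im=f["img"][:,:,::-1]
    P=proj(f,[[585,-55,150]])[0].astype(int);w=50
    im=im[P[1]-w:P[1]+w,P[0]-w:P[0]+w]
    print(c,P-w)
    cv2.imwrite(f"pics/{c}4.png",cv2.resize(im,(400,400),interpolation=cv2.INTER_CUBIC))
    for q in ["pulley_hub","screw_tip","pulley_bore","pilot_top","drive_axis"]:
        p=spotter.place_of(q,c); print(q,[(np.round(x["point"],1).tolist(),round(x["conf"],2)) for x in p[:1]])
cv2.imwrite("pics/c4.png",np.hstack([cv2.imread("pics/scene4.png"),cv2.imread("pics/top4.png")]))
E
```

```text
8.3833 [585.51297029 -55.00923317 344.5773097 ] [3.14149316e+00 7.29338599e-05 1.95682531e+00] [-0.05037052 -0.94039629 -2.17432488] [-0.0061863   0.00237701  0.02784956] 0.4191770688876625
scene [197 127]
pulley_hub [([583.0, -57.2, 186.5], 0.96)]
screw_tip [([592.8, -83.9, 183.2], 0.62)]
pulley_bore [([581.1, -60.4, 67.9], 0.7)]
pilot_top [([583.5, -57.7, 107.4], 0.87)]
drive_axis [([587.1, -59.4, 65.5], 0.62)]
top [215 135]
pulley_hub [([583.0, -53.1, 189.1], 0.62)]
screw_tip []
pulley_bore [([582.5, -54.7, 150.4], 0.54)]
pilot_top [([580.5, -56.6, 108.1], 0.79)]
drive_axis [([586.2, -55.7, 61.9], 0.9)]
```

View pics/c4.png

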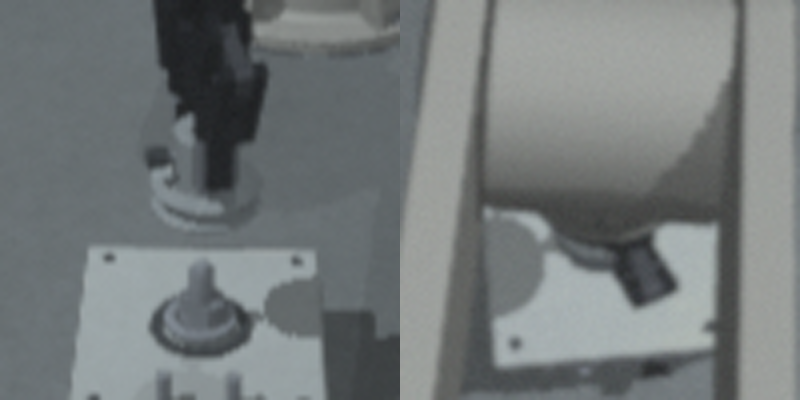

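```bash
python3 - <<'E'
from h import *
f=grab_frame("scene")
a=np.linspace(0,2*np.pi,181)
def ext(c,rr,z):
    P=np.c_[c[0]+rr*np.cos(a),c[1]+rr*np.sin(a),np.full(181,z)]
    q=(proj(f,P)-[197,127]+.5)*4-.5
    return q.min(0).round(1),q.max(0).round(1)
for c in [(585.5,-55),(585.5,-56.5),(582.5,-55)]:
    print(c,ext(c,32,151.6)[0],ext(c,32,151.6)[1],ext(c,32,163))
    print("pilot",ext(c,7.7,102),ext(c,4,108)); print("shoulder",ext(c,31,64))
E
python3 - <<'E'
import cv2
im=cv2.imread("pics/scene4.png")[120:380,100:300]
cv2.imwrite("pics/z4.png",cv2.resize(im,(600,780)[:2] if 0 else (460,598),interpolation=cv2.INTER_CUBIC))
E
```

```text
(585.5, -55) [146.8 170.2] [258.  232.1] (array([146.6, 153.8]), array([258.6, 215.3]))
pilot (array([188.4, 262.3]), array([214.4, 277.6])) (array([194.7, 257.7]), array([208.3, 265.7]))
shoulder (array([149.4, 289.9]), array([251.8, 352.7]))
(585.5, -56.5) [144.2 170. ] [255.4 231.9] (array([144. , 153.7]), array([256. , 215.1]))
pilot (array([185.9, 262.1]), array([211.9, 277.5])) (array([192.2, 257.6]), array([205.7, 265.5]))
shoulder (array([147. , 289.7]), array([249.3, 352.6]))
(582.5, -55) [147.3 167.4] [258.3 229. ] (array([147.2, 151.1]), array([258.9, 212.3]))
pilot (array([188.8, 259.4]), array([214.8, 274.6])) (array([195.2, 254.8]), array([208.7, 262.7]))
shoulder (array([150., 287.]), array([252.1, 349.6]))
```

View pics/z4.png

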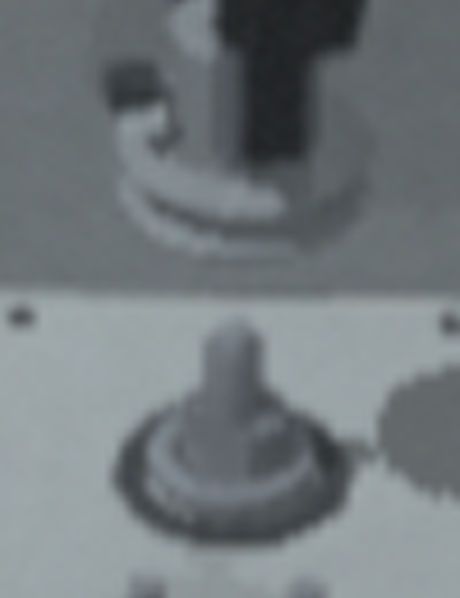

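```bash
python3 - <<'E'
from h import *
p,y=cur(); print(p,y)
print(rel(p,y,[585.8,-57.2,296],y), rel(p,y,[585.8,-57.2,281],y))
E
```

```text
[585.55554442 -55.49392464 344.47531538] 1.9556669990170616
[-0.0017 -0.0004  0.0485 -0.    ] [-0.0017 -0.0004  0.0635 -0.    ]
```

Call:
{"name": "apply_moves", "arguments": {"motion": "-1 -0.0017 -0.0004 0.02 0;-1 -0.0017 -0.0004 0.04 0;-1 -0.0017 -0.0004 0.0485 0;-1 -0.0017 -0.0004 0.0485 0;-1 -0.0017 -0.0004 0.0535 0;-1 -0.0017 -0.0004 0.057 0;-1 -0.0017 -0.0004 0.06 0;-1 -0.0017 -0.0004 0.06 0;-1 -0.0017 -0.0004 0.06 0"}}

```text
clock: 9.78
eef_pos: [585.9, -57.2, 284.8]
tcp_rot: [3.141, 0.0, 1.956]
contact_force: [-0.5, 0.4, -1.8]
opening: 0.415
```

```bash
python3 - <<'E'
from h import *
s=r.sense(); print(s["clock"],s["eef_pos"],s["tcp_rot"],s["contact_force"],s["wrist_torque"],s["opening"])
f=grab_frame("scene"); im=f["img"][:,:,::-1]
P=proj(f,[[585,-55,100]])[0].astype(int);w=45
im=im[P[1]-w:P[1]+w,P[0]-w:P[0]+w]
cv2.imwrite(f"pics/s5.png",cv2.resize(im,(560,560),interpolation=cv2.INTER_CUBIC))
s=r.sense(); print(s["eef_pos"],s["contact_force"],s["wrist_torque"])
E
```

```text
9.7833 [585.94694513 -57.16875119 284.77486036] [3.14127706e+00 1.60106018e-04 1.95570783e+00] [-0.47897453  0.42795636 -1.82962897] [-0.04545001  0.03495231  0.03280753] 0.41542356220484683
[585.98117797 -57.17926538 284.87186139] [-0.60687364 -0.35409029 -1.54961005] [-0.01373166  0.05277869 -0.0314834 ]
```

View pics/s5.png

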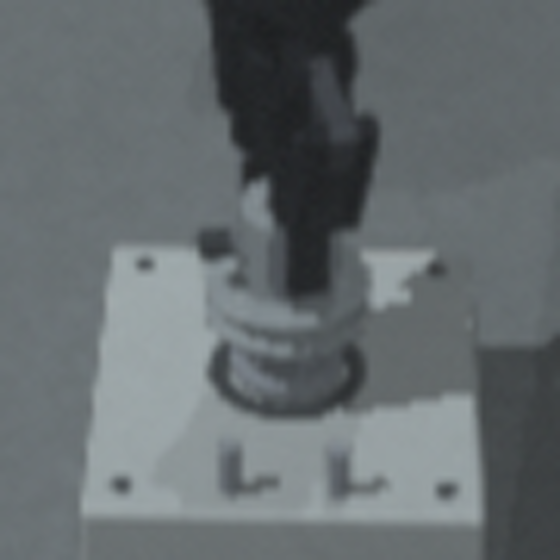

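Call:
{"name": "apply_moves", "arguments": {"motion": "-1 0 0 0.002 0;-1 0 0 0.004 0;-1 0 0 0.005 0;-1 0 0 0.005 0;-1 0 0 0.005 0"}}

```text
clock: 10.25
eef_pos: [585.8, -57.2, 279.4]
tcp_rot: [-3.141, -0.0, 1.956]
contact_force: [-0.0, 0.5, -1.2]
opening: 0.417
```

```bash
cat > s.py <<'E'
from h import *
s=r.sense(); print(s["clock"],s["eef_pos"].round(2),s["tcp_rot"].round(4),s["contact_force"].round(2),s["wrist_torque"].round(3),s["opening"])
E
python3 s.py
```

```text
10.25 [585.79 -57.18 279.39] [-3.1414e+00 -1.0000e-04  1.9557e+00] [-0.05  0.46 -1.23] [0.046 0.02  0.001] 0.41702892802892455
```

Call:
{"name": "apply_moves", "arguments": {"motion": "-1 0 0 0.001 0;-1 0 0 0.002 0;-1 0 0 0.003 0;-1 0 0 0.004 0;-1 0 0 0.005 0;-1 0 0 0.005 0;-1 0 0 0.005 0"}}

```text
clock: 10.83
eef_pos: [585.7, -57.1, 275.1]
tcp_rot: [-3.141, -0.0, 1.956]
contact_force: [-3.8, 0.7, 6.0]
opening: 0.418
```

```bash
python3 s.py
```

```text
10.8333 [585.75 -57.15 275.05] [-3.1414e+00 -2.0000e-04  1.9557e+00] [-3.76  0.75  6.05] [0.074 0.735 0.034] 0.4180583213750925
```

Call:
{"name": "apply_moves", "arguments": {"motion": "-1 0.0001 -0.0003 0.0002 -0.02;-1 0.0001 -0.0001 0.0003 -0.038;-1 0.0001 -0.0001 0.0003 -0.038;-1 0.0001 -0.0001 0.0003 -0.038"}}

```text
clock: 11.17
eef_pos: [585.6, -57.1, 274.9]
tcp_rot: [-3.142, -0.0, 2.075]
contact_force: [-3.5, 1.7, 8.6]
opening: 0.414
```

```bash
python3 s.py
```

```text
11.1667 [585.62 -57.1  274.94] [-3.1415e+00 -1.0000e-04  2.0754e+00] [-3.48  1.72  8.58] [ 0.061  0.756 -0.034] 0.41415548205388264
```

Call:
{"name": "apply_moves", "arguments": {"motion": "-1 0.0001 -0.0001 0 -0.02;-1 0.0001 0.0001 0 -0.038;-1 0.0001 0.0001 0 -0.038;-1 0.0001 0.0001 0 -0.038"}}

```text
clock: 11.5
eef_pos: [585.7, -57.0, 274.8]
tcp_rot: [-3.142, -0.0, 2.195]
contact_force: [-4.2, 1.1, 5.9]
opening: 0.419
```

```bash
python3 s.py
```

```text
11.5 [585.69 -57.   274.84] [-3.1415 -0.      2.1948] [-4.25  1.12  5.94] [ 0.001  0.676 -0.061] 0.41876892465254617
```

Call:
{"name": "apply_moves", "arguments": {"motion": "-1 0.0002 -0.0002 0.0002 -0.02;-1 0.0002 -0.0001 0.0003 -0.038;-1 0.0002 -0.0001 0.0003 -0.038;-1 0.0002 -0.0001 0.0003 -0.038"}}

```text
clock: 11.83
eef_pos: [585.5, -56.9, 274.5]
tcp_rot: [-3.142, 0.0, 2.314]
contact_force: [-3.5, 0.6, 5.9]
opening: 0.417
```

```bash
python3 s.py
```

```text
11.8333 [585.5  -56.93 274.51] [-3.1416  0.      2.3142] [-3.54  0.55  5.94] [ 0.017  0.683 -0.02 ] 0.41669167617253505
```

Call:
{"name": "apply_moves", "arguments": {"motion": "-1 0.0003 -0.0003 0 -0.02;-1 0.0003 -0.0002 0.0002 -0.038;-1 0.0003 -0.0002 0.0003 -0.038;-1 0.0003 -0.0002 0.0003 -0.038"}}

```text
clock: 12.17
eef_pos: [585.4, -56.9, 273.6]
tcp_rot: [3.141, 0.001, 2.431]
contact_force: [0.1, -0.2, -1.2]
opening: 0.418
```

```bash
python3 s.py; python3 - <<'E'
from h import *
f=grab_frame("scene"); im=f["img"][:,:,::-1]
P=proj(f,[[585,-55,100]])[0].astype(int);w=45
im=im[P[1]-w:P[1]+w,P[0]-w:P[0]+w]
cv2.imwrite(f"pics/s6.png",cv2.resize(im,(560,560),interpolation=cv2.INTER_CUBIC))
E
```

```text
12.1667 [585.44 -56.87 273.6 ] [3.1412e+00 7.0000e-04 2.4315e+00] [ 0.15 -0.23 -1.17] [-0.101 -0.065  0.033] 0.41812246380729184
```

View pics/s6.png

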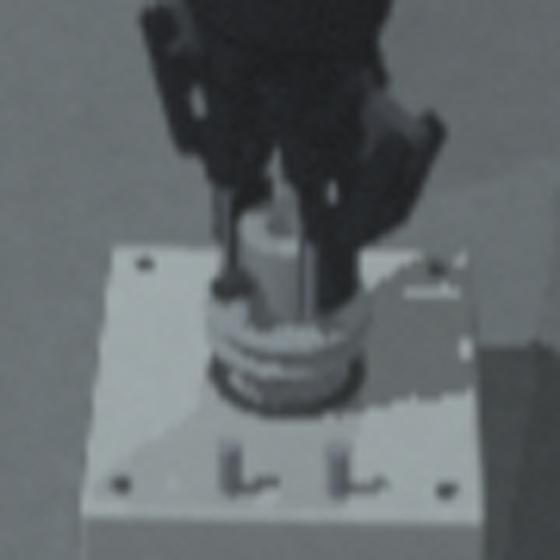

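Call:
{"name": "apply_moves", "arguments": {"motion": "-1 0 0 0.001 0;-1 0 0 0.002 0;-1 0 0 0.003 0;-1 0 0 0.004 0;-1 0 0 0.004 0;-1 0 0 0.004 0"}}

```text
clock: 12.72
eef_pos: [585.4, -56.8, 269.5]
tcp_rot: [3.141, 0.0, 2.433]
contact_force: [2.1, -1.9, -3.3]
opening: 0.415
```

```bash
python3 s.py
```

```text
12.7167 [585.35 -56.85 269.51] [3.1415e+00 4.0000e-04 2.4332e+00] [ 2.09 -1.88 -3.3 ] [-0.188 -0.378 -0.018] 0.414568464168346
```

Call:
{"name": "apply_moves", "arguments": {"motion": "-1 -0.0002 0 0.001 -0.02;-1 -0.0002 0.0002 0.002 -0.04;-1 -0.0002 0.0004 0.003 -0.06;-1 -0.0002 0.0005 0.004 -0.08;-1 -0.0001 0.0007 0.004 -0.1;-1 -0.0001 0.0007 0.004 -0.1;-1 -0.0001 0.0007 0.004 -0.1"}}

```text
clock: 13.3
eef_pos: [585.9, -56.5, 265.6]
tcp_rot: [-3.142, 0.001, 2.745]
contact_force: [3.3, -3.2, -3.2]
opening: 0.414
```

```bash
python3 s.py
```

```text
13.3 [585.93 -56.54 265.62] [-3.1415e+00  8.0000e-04  2.7454e+00] [ 3.26 -3.25 -3.15] [-0.584 -0.506 -0.068] 0.41395253343471095
```

Call:
{"name": "apply_moves", "arguments": {"motion": "-1 -0.0005 -0.0001 0 -0.02;-1 -0.0005 0.0001 0 -0.04;-1 -0.0005 0.0002 0 -0.06;-1 -0.0004 0.0003 0 -0.08;-1 -0.0004 0.0004 0 -0.1;-1 -0.0004 0.0004 0 -0.1;-1 -0.0004 0.0004 0 -0.1"}}

```text
clock: 13.88
eef_pos: [586.3, -56.1, 265.6]
tcp_rot: [3.141, 0.0, 3.058]
contact_force: [1.3, -1.7, -2.7]
opening: 0.415
```

```bash
python3 s.py
```

```text
13.8833 [586.3  -56.05 265.59] [3.1414e+00 1.0000e-04 3.0581e+00] [ 1.33 -1.74 -2.68] [-0.189 -0.449  0.002] 0.415410323006971
```

Call:
{"name": "apply_moves", "arguments": {"motion": "-1 -0.0002 0 0 -0.015;-1 -0.0002 0.0001 0 -0.03;-1 -0.0002 0.0001 0 -0.03;-1 -0.0002 0.0001 0 -0.03"}}

```text
clock: 14.22
eef_pos: [586.4, -55.9, 265.6]
tcp_rot: [3.141, -0.0, -3.131]
contact_force: [1.6, 0.1, -2.0]
opening: 0.419
```

```bash
python3 s.py
```

```text
14.2167 [586.39 -55.92 265.58] [ 3.1413e+00 -2.0000e-04 -3.1308e+00] [ 1.59  0.15 -1.97] [-0.017 -0.325 -0.105] 0.4191890884899143
```

Call:
{"name": "apply_moves", "arguments": {"motion": "-1 -0.0001 0 0 -0.01;-1 -0.0001 0.0001 0 -0.019;-1 -0.0001 0.0001 0 -0.019;-1 -0.0001 0.0001 0 -0.019"}}

```text
clock: 14.55
eef_pos: [586.4, -55.8, 265.6]
tcp_rot: [3.141, -0.0, -3.071]
contact_force: [0.4, 0.6, -1.7]
opening: 0.419
```

```bash
python3 s.py; python3 - <<'E'
from h import *
for c in ("scene","top"):
    f=grab_frame(c)
    for q in ["screw_tip","pulley_hub","guide"]:
        p=spotter.place_of(q,c); print(q,[(np.round(x["point"],1).tolist(),round(x["conf"],2)) for x in p[:1]])
    im=f["img"][:,:,::-1]
    P=proj(f,[[605,-55,80]])[0].astype(int);w=35
    im=im[P[1]-w:P[1]+w,P[0]-w:P[0]+w]
    cv2.imwrite(f"pics/{c}7.png",cv2.resize(im,(400,400),interpolation=cv2.INTER_CUBIC))
cv2.imwrite("pics/c7.png",np.hstack([cv2.imread("pics/scene7.png"),cv2.imread("pics/top7.png")]))
E
```

```text
14.55 [586.42 -55.8  265.56] [ 3.1413e+00 -4.0000e-04 -3.0705e+00] [ 0.39  0.55 -1.75] [ 0.054 -0.225 -0.031] 0.41926213235043525
screw_tip []
pulley_hub [([583.8, -58.9, 111.3], 0.61)]
guide [([654.7, -51.4, 85.4], 0.74)]
screw_tip [([581.4, -53.5, 1.3], 0.18)]
pulley_hub [([584.6, -53.7, 110.0], 0.48)]
guide []
```

View pics/c7.png

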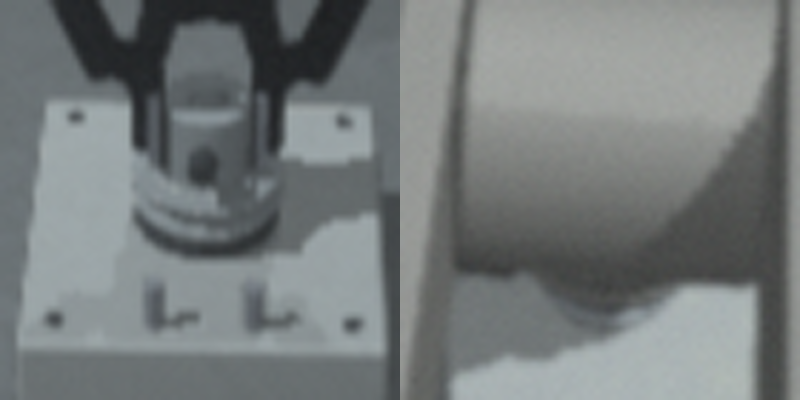

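```bash
python3 - <<'E'
from h import *
f=grab_frame("scene")
P=proj(f,[[605,-55,80]])[0].astype(int);w=35
for C in [(585,-55.2),(586.5,-55.2)]:
  for a in (-.1,0,.064,.15):
    X=[C[0]+34*np.cos(a),C[1]+34*np.sin(a),107.3]
    print(C,a,((proj(f,[X])[0]-P+w+.5)*400/70-.5).round(1))
  X=[[C[0],C[1],122.3],[C[0]+72,C[1]+4.6,82]]
  print(((proj(f,X)-P+w+.5)*400/70-.5).round(1))
E
```

```text
(585, -55.2) -0.1 [192.4 171.8]
(585, -55.2) 0 [200.8 172.6]
(585, -55.2) 0.064 [206.2 172.8]
(585, -55.2) 0.15 [213.5 172.7]
[[208.1  93.6]
 [203.7 281.8]]
(586.5, -55.2) -0.1 [192.1 174. ]
(586.5, -55.2) 0 [200.5 174.8]
(586.5, -55.2) 0.064 [205.9 175. ]
(586.5, -55.2) 0.15 [213.2 175. ]
[[207.8  95.7]
 [203.4 284.2]]
```

Call:
{"name": "apply_moves", "arguments": {"motion": "-1 0 0 0 -0.007;-1 0 0 0 -0.013;-1 0 0 0 -0.013;-1 0 0 0 -0.013"}}

```text
clock: 15.33
eef_pos: [586.5, -55.8, 265.6]
tcp_rot: [3.141, -0.0, -3.027]
contact_force: [-1.1, 3.6, -1.6]
opening: 0.415
```

```bash
python3 s.py
```

```text
15.3333 [586.46 -55.84 265.56] [ 3.1414e+00 -3.0000e-04 -3.0268e+00] [-1.06  3.59 -1.56] [ 0.533  0.071 -0.045] 0.4152089991907015
```

Call:
{"name": "apply_moves", "arguments": {"motion": "-1 0 0 0 -0.006;-1 0 0 0 -0.012;-1 0 0 0 -0.012;-1 0 0 0 -0.012"}}

```text
clock: 15.67
eef_pos: [586.5, -55.8, 265.5]
tcp_rot: [3.141, -0.0, -2.989]
contact_force: [-1.5, 4.8, -1.0]
opening: 0.413
```

```bash
python3 s.py
```

```text
15.6667 [586.47 -55.82 265.55] [ 3.1413e+00 -2.0000e-04 -2.9891e+00] [-1.45  4.79 -0.97] [ 0.767  0.105 -0.085] 0.41309011827060343
```

Call:
{"name": "apply_moves", "arguments": {"motion": "-1 0 0 0 -0.006;-1 0 0 0 -0.012;-1 0 0 0 -0.012;-1 0 0 0 -0.012"}}

```text
clock: 16.0
eef_pos: [586.5, -55.8, 265.5]
tcp_rot: [3.141, -0.0, -2.95]
contact_force: [-1.3, 4.1, -0.4]
opening: 0.418
```

```bash
python3 s.py; python3 - <<'E'
from h import *
f=grab_frame("scene")
im=f["img"][:,:,::-1]
P=proj(f,[[605,-55,80]])[0].astype(int);w=35
im=im[P[1]-w:P[1]+w,P[0]-w:P[0]+w]
cv2.imwrite(f"pics/s8.png",cv2.resize(im,(400,400),interpolation=cv2.INTER_CUBIC))
E
```

```text
16.0 [586.46 -55.81 265.51] [ 3.1413e+00 -3.0000e-04 -2.9504e+00] [-1.31  4.11 -0.39] [ 0.909  0.125 -0.098] 0.41774617988265117
```

View pics/s8.png

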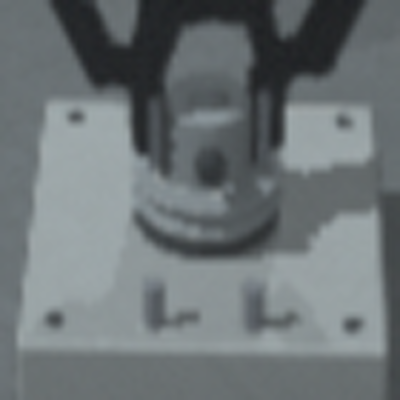

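Call:
{"name": "apply_moves", "arguments": {"motion": "-1 0 0.0003 0 0.007;-1 0 0.0003 0.001 0.01;-1 0 0.0003 0.002 0.01;-1 0 0.0003 0.003 0.01;-1 0 0.0003 0.004 0.01;-1 0 0.0003 0.005 0.01;-1 0 0.0003 0.006 0.01;-1 0 0.0003 0.006 0.01;-1 0 0.0003 0.006 0.01", "squeeze": 90}}

```text
clock: 16.8
eef_pos: [586.5, -55.8, 260.3]
tcp_rot: [-3.141, -0.0, -2.982]
contact_force: [-4.8, 1.3, 9.5]
opening: 0.407
```

```bash
python3 s.py
```

```text
16.8 [586.45 -55.79 260.3 ] [-3.1413 -0.     -2.9825] [-4.83  1.34  9.47] [ 0.402  0.795 -0.056] 0.4070753808713768
```

Call:
{"name": "apply_moves", "arguments": {"motion": "-1 0.0004 0 0.001 0;-1 0.0004 0 0.002 0;-1 0.0004 0 0.003 0;-1 0.0004 0 0.004 0;-1 0.0004 0 0.004 0;-1 0.0004 0 0.004 0"}}

```text
clock: 17.3
eef_pos: [586.4, -55.8, 259.2]
tcp_rot: [-3.141, 0.001, -2.983]
contact_force: [-14.1, 2.9, 38.9]
opening: 0.408
```

```bash
python3 s.py
```

```text
17.3 [586.37 -55.84 259.19] [-3.1412e+00  1.2000e-03 -2.9826e+00] [-14.07   2.87  38.9 ] [ 0.719  2.467 -0.016] 0.4081723782943184
```

Call:
{"name": "apply_moves", "arguments": {"motion": "-1 0.0002 0 -0.001 0;-1 0.0005 0.0001 -0.001 0;-1 0.0008 0.0001 -0.001 0;-1 0.0008 0.0001 -0.001 0;-1 0.0008 0.0001 -0.001 0"}}

```text
clock: 17.72
eef_pos: [586.1, -55.8, 259.3]
tcp_rot: [-3.141, 0.003, -2.983]
contact_force: [-7.8, 2.2, 26.0]
opening: 0.408
```

```bash
python3 s.py; python3 - <<'E'
from h import *
for c in ("scene",):
    f=grab_frame(c)
    for q in ["screw_tip","pulley_hub","pulley_bore"]:
        p=spotter.place_of(q,c); print(q,[(np.round(x["point"],1).tolist(),round(x["conf"],2)) for x in p[:1]])
    im=f["img"][:,:,::-1]
    P=proj(f,[[605,-55,80]])[0].astype(int);w=30
    im=im[P[1]-w:P[1]+w,P[0]-w:P[0]+w]
    cv2.imwrite(f"pics/s9.png",cv2.resize(im,(600,600),interpolation=cv2.INTER_CUBIC))
E
```

```text
17.7167 [586.06 -55.83 259.28] [-3.1409e+00  2.7000e-03 -2.9826e+00] [-7.79  2.22 26.01] [ 0.686  1.518 -0.042] 0.4082763599975667
screw_tip [([618.5, -49.8, 99.3], 0.72)]
pulley_hub [([588.3, -63.0, 105.6], 0.78)]
pulley_bore [([585.1, -61.2, 66.8], 0.84)]
```

View pics/s9.png

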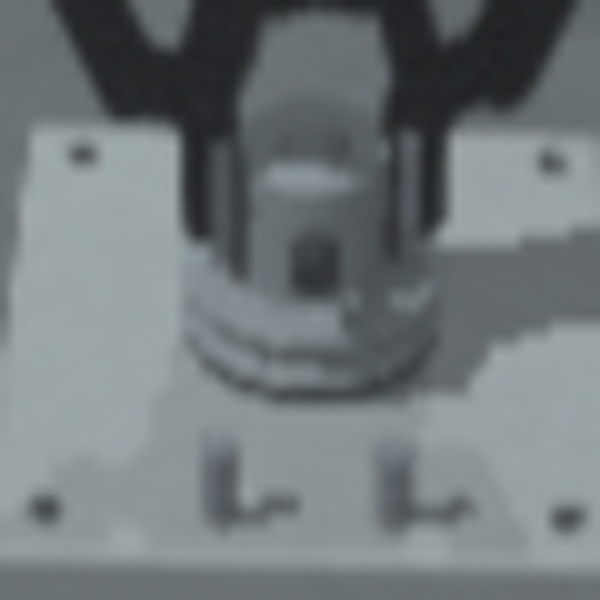

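Call:
{"name": "apply_moves", "arguments": {"motion": "-1 0.0003 0 -0.001 0.01;-1 0.0006 0 -0.001 0.02;-1 0.0006 0 -0.001 0.02;-1 0.0006 0 0 0.02;-1 0.0006 0 0 0.02;-1 0.0006 0 0 0.02"}}

```text
clock: 18.42
eef_pos: [585.7, -56.1, 259.3]
tcp_rot: [-3.141, 0.003, -3.045]
contact_force: [-6.8, 1.7, 24.5]
opening: 0.411
```

```bash
python3 s.py
```

```text
18.4167 [585.71 -56.11 259.31] [-3.1407  0.0034 -3.0455] [-6.78  1.68 24.48] [ 0.43   1.246 -0.075] 0.4112765920796467
```

Call:
{"name": "apply_moves", "arguments": {"motion": "-1 0 0 -0.001 0;-1 0.0005 0 -0.001 0;-1 0.001 0 -0.001 0;-1 0.001 0 -0.001 0;-1 0.001 0 0 0;-1 0.001 0 0 0;-1 0.001 0 0 0"}}

```text
clock: 19.0
eef_pos: [585.3, -56.1, 259.3]
tcp_rot: [-3.141, 0.005, -3.045]
contact_force: [-2.7, 3.2, 21.4]
opening: 0.411
```

```bash
python3 s.py
```

```text
19.0 [585.33 -56.12 259.34] [-3.1406  0.0052 -3.0454] [-2.73  3.16 21.44] [ 0.584  0.73  -0.057] 0.41088338383019235
```

```bash
python3 - <<'E'
from h import *
fs=[grab_frame("scene") for _ in range(8)]
f=fs[0]; im=np.mean([g["img"].astype(float) for g in fs],0)
np.save("avg.npy",im)
P=proj(f,[[605,-55,80]])[0].astype(int)
w=24
c=im[P[1]-w:P[1]+w,P[0]-w:P[0]+w][:,:,::-1]
c=np.clip((c-40)*1.4,0,255).astype(np.uint8)
cv2.imwrite("pics/s10.png",cv2.resize(c,(600,600),interpolation=cv2.INTER_CUBIC))
print(P)
a=np.linspace(0,2*np.pi,361)
def low(rr,z,C=(585.5,-55.2)):
    q=proj(f,np.c_[C[0]+rr*np.cos(a),C[1]+rr*np.sin(a),np.full(361,z)]); q=(q-P+w+.5)*12.5-.5
    return q[:,1].max().round(1),q[:,1].min().round(1),q[:,0].min().round(1),q[:,0].max().round(1)
print("shoulder base",low(31,60),"top",low(31,64))
for u in (64,66,67): print(u,"rim bot",low(32,u),"rim top",low(32,u+16),"hub top",low(19,u+50), "hub base", low(19,u+16))
g=im[:,:,1]
u0=int(round(proj(f,[[617,-53,62]])[0][0]))
for v in range(P[1]-14,P[1]+18): print(v,round((v-P[1]+w+.5)*12.5),g[v,u0-4:u0+5:2].round(0))
E
```

```text
[246 206]
shoulder base (np.float64(432.2), np.float64(235.4), np.float64(154.6), np.float64(473.7)) top (np.float64(415.8), np.float64(219.4), np.float64(154.5), np.float64(474.3))
64 rim bot (np.float64(419.1), np.float64(216.3), np.float64(149.3), np.float64(479.5)) rim top (np.float64(352.6), np.float64(151.3), np.float64(148.8), np.float64(482.0)) hub top (np.float64(165.1), np.float64(47.6), np.float64(216.7), np.float64(418.5)) hub base (np.float64(310.0), np.float64(190.6), np.float64(216.5), np.float64(414.4))
66 rim bot (np.float64(410.9), np.float64(208.3), np.float64(149.3), np.float64(479.8)) rim top (np.float64(344.2), np.float64(143.1), np.float64(148.7), np.float64(482.3)) hub top (np.float64(156.4), np.float64(39.1), np.float64(216.7), np.float64(418.7)) hub base (np.float64(301.7), np.float64(182.3), np.float64(216.5), np.float64(414.6))
67 rim bot (np.float64(406.7), np.float64(204.2), np.float64(149.2), np.float64(480.0)) rim top (np.float64(340.0), np.float64(139.0), np.float64(148.7), np.float64(482.5)) hub top (np.float64(152.0), np.float64(34.8), np.float64(21
[... 525 characters left out ...]
 86.]
204 281 [108.  59.  59.  88.  85.]
205 294 [117.  83.  85.  98.  86.]
206 306 [132. 118. 121. 101.  87.]
207 319 [140. 137. 139.  95.  86.]
208 331 [139. 140. 139.  96.  88.]
209 344 [130. 139. 135. 113.  93.]
210 356 [110. 121. 116. 113.  94.]
211 369 [108.  95.  94.  91.  89.]
212 381 [128. 115. 115.  92.  89.]
213 394 [130. 132. 132. 111.  91.]
214 406 [103. 108. 110. 105.  81.]
215 419 [82. 76. 75. 74. 72.]
216 431 [120. 116. 113. 115. 117.]
217 444 [148. 147. 147. 147. 147.]
218 456 [150. 150. 151. 150. 150.]
219 469 [150. 149. 150. 150. 149.]
220 481 [149. 149. 149. 148. 148.]
221 494 [150. 150. 149. 148. 148.]
222 506 [149. 149. 148. 148. 149.]
223 519 [149. 147. 148. 148. 149.]
```

View pics/s10.png

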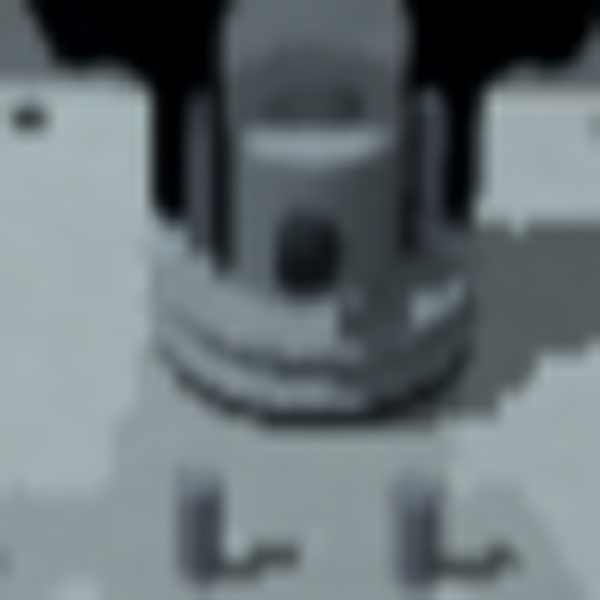

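```bash
python3 - <<'E'
from h import *
im=np.load("avg.npy")[:,:,1]
P=np.array([246,206]);w=35
B=im[P[1]-w:P[1]+w,P[0]-w:P[0]+w].astype(np.float32)
for n in ("scene7","s8"):
    A=cv2.imread(f"pics/{n}.png")[:,:,1]
    A=cv2.resize(A,(70,70),interpolation=cv2.INTER_AREA).astype(np.float32)
    # box front stationarity + pulley shift
    def match(y0,y1,x0,x1):
        best=None
        U=8
        a=cv2.resize(A,None,fx=U,fy=U,interpolation=cv2.INTER_CUBIC); b=cv2.resize(B,None,fx=U,fy=U,interpolation=cv2.INTER_CUBIC)
        t=a[y0*U:y1*U,x0*U:x1*U]
        s=b[(y0-2)*U:(y1+5)*U,(x0-3)*U:(x1+3)*U]
        m=cv2.matchTemplate(s,t,cv2.TM_CCOEFF_NORMED); _,v,_,l=cv2.minMaxLoc(m)
        return (l[0]/U-3,l[1]/U-2,round(v,3))
    print(n,"pins",match(47,59,22,55),"holes",match(15,25,8,20),"front edge",match(56,68,5,30))
    print(" hub top",match(16,24,30,43)," screw",match(24,34,32,40),"rim",match(30,43,24,40))
    print(" fingers",match(2,22,21,28),match(2,22,44,51), "all pulley", match(17,42,29,42))
E
```

```text
scene7 pins (0.0, 0.0, 0.99) holes (0.0, 0.125, 0.933) front edge (0.0, 0.0, 0.998)
 hub top (-0.125, 2.0, 0.982)  screw (0.0, 2.125, 0.981) rim (0.25, 1.875, 0.857)
 fingers (0.0, 1.75, 0.975) (-0.375, 1.875, 0.985) all pulley (0.0, 2.0, 0.982)
s8 pins (0.0, 0.0, 0.993) holes (-0.125, 0.125, 0.978) front edge (0.0, 0.0, 0.992)
 hub top (-0.5, 2.0, 0.961)  screw (-1.25, 2.0, 0.991) rim (-0.375, 1.625, 0.816)
 fingers (0.25, 1.25, 0.984) (-0.375, 2.125, 0.941) all pulley (-0.75, 1.875, 0.954)
```

Call:
{"name": "apply_moves", "arguments": {"motion": "-1 0.0001 0.0002 -0.003 0;-1 0.0001 0.0002 -0.006 0;-1 0.0001 0.0002 -0.009 0;-1 0.0001 0.0002 -0.009 0;-1 0.0001 0.0002 -0.009 0;-1 0.0001 0.0002 -0.009 0"}}

```text
clock: 19.9
eef_pos: [584.8, -56.0, 266.1]
tcp_rot: [-3.141, 0.004, -3.046]
contact_force: [6.1, 0.4, 1.2]
opening: 0.411
```

```bash
python3 s.py
```

```text
19.9 [584.78 -56.04 266.15] [-3.1406  0.0036 -3.0456] [6.1  0.44 1.18] [-0.041 -1.061 -0.05 ] 0.41136283912955046
```

Call:
{"name": "apply_moves", "arguments": {"motion": "-1 0 0 0.001 0;-1 0 0 0.001 0;-1 0 0 0.001 0;-1 0 0 0.001 0"}}

```text
clock: 20.23
eef_pos: [584.8, -56.0, 265.0]
tcp_rot: [-3.141, 0.004, -3.046]
contact_force: [4.5, -0.0, 0.3]
opening: 0.41
```

```bash
python3 s.py
```

```text
20.2333 [584.79 -56.   265.01] [-3.1407  0.0036 -3.0456] [ 4.53 -0.04  0.26] [-0.007 -1.158 -0.057] 0.4103737987658044
```

Call:
{"name": "apply_moves", "arguments": {"motion": "-1 0 0 0.001 0;-1 0 0 0.001 0;-1 0 0 0.001 0;-1 0 0 0.001 0"}}

```text
clock: 20.57
eef_pos: [584.8, -56.0, 264.0]
tcp_rot: [-3.141, 0.004, -3.046]
contact_force: [5.6, -1.3, -0.3]
opening: 0.411
```

```bash
python3 s.py
```

```text
20.5667 [584.79 -56.01 263.97] [-3.1407  0.0035 -3.0456] [ 5.59 -1.29 -0.28] [-0.002 -1.197 -0.077] 0.41127152927425886
```

Call:
{"name": "apply_moves", "arguments": {"motion": "-1 0 0 0.001 0;-1 0 0 0.001 0;-1 0 0 0.001 0;-1 0 0 0.001 0"}}

```text
clock: 20.9
eef_pos: [584.9, -56.0, 263.2]
tcp_rot: [-3.141, 0.004, -3.046]
contact_force: [6.2, 0.2, 2.8]
opening: 0.415
```

```bash
python3 s.py
```

```text
20.9 [584.86 -55.96 263.18] [-3.1407  0.0038 -3.0456] [6.23 0.15 2.76] [ 0.072 -1.044 -0.021] 0.4146499459873451
```

Call:
{"name": "apply_moves", "arguments": {"motion": "-1 0 0 0.001 0;-1 0 0 0.001 0;-1 0 0 0.001 0;-1 0 0 0.001 0"}}

```text
clock: 21.23
eef_pos: [584.9, -56.0, 262.3]
tcp_rot: [-3.141, 0.004, -3.046]
contact_force: [6.1, 0.2, 3.9]
opening: 0.412
```

```bash
python3 s.py
```

```text
21.2333 [584.88 -55.98 262.34] [-3.1407  0.0038 -3.0456] [6.11 0.21 3.94] [ 0.037 -0.946 -0.049] 0.41175880823214195
```

Call:
{"name": "apply_moves", "arguments": {"motion": "-1 -0.0005 0 0 0;-1 -0.0005 0 0.001 0;-1 -0.0005 0 0.002 0;-1 -0.0005 0 0.003 0;-1 -0.0005 0 0.0035 0;-1 -0.0005 0 0.0035 0;-1 -0.0005 0 0.0035 0"}}

```text
clock: 21.82
eef_pos: [585.2, -56.0, 259.4]
tcp_rot: [-3.141, 0.003, -3.046]
contact_force: [2.8, 1.4, 12.0]
opening: 0.41
```

```bash
python3 s.py
```

```text
21.8167 [585.16 -55.96 259.43] [-3.1407  0.0032 -3.0456] [ 2.79  1.39 12.01] [ 0.044 -0.397 -0.085] 0.4100976179664283
```

Call:
{"name": "apply_moves", "arguments": {"motion": "-1 0 0 0.001 0;-1 0 0 0.001 0;-1 0 0 0.001 0;-1 0 0 0.001 0"}}

```text
clock: 22.15
eef_pos: [585.1, -56.0, 259.3]
tcp_rot: [-3.141, 0.003, -3.046]
contact_force: [-0.6, 0.2, 21.3]
opening: 0.409
```

```bash
python3 s.py
```

```text
22.15 [585.15 -55.97 259.33] [-3.1407  0.0033 -3.0456] [-0.58  0.25 21.25] [ 0.118  0.239 -0.052] 0.408789848413102
```

Call:
{"name": "apply_moves", "arguments": {"motion": "-1 0 0 0.0003 -0.007;-1 0 0.0001 0.0006 -0.014;-1 0 0.0001 0.0006 -0.014;-1 0 0.0001 0.0006 -0.014;-1 0 0.0001 0.0006 -0.014"}}

```text
clock: 22.57
eef_pos: [585.5, -55.9, 259.3]
tcp_rot: [-3.14, 0.004, -3.002]
contact_force: [-2.0, 0.2, 25.8]
opening: 0.416
```

```bash
python3 s.py;  python3 - <<'E'
from h import *
for c in ("scene","top"):
    f=grab_frame(c)
    for q in ["screw_tip","pulley_hub","drive_axis","guide","spare_collar","lens_a","driver","oil","beaker"]:
        p=spotter.place_of(q,c); print(q,[(np.round(x["point"],1).tolist(),round(x["conf"],2)) for x in p[:2]])
    if c=="scene":
        im=f["img"][:,:,::-1]; P=np.array([246,206]);w=30
        cv2.imwrite("pics/s11.png",cv2.resize(im[P[1]-w:P[1]+w,P[0]-w:P[0]+w],(600,600),interpolation=cv2.INTER_CUBIC))
E
python3 s.py
```

```text
22.5667 [585.47 -55.93 259.33] [-3.1402  0.0043 -3.0016] [-1.97  0.16 25.84] [ 0.086  0.299 -0.062] 0.4160758360083279
screw_tip [([614.9, -52.8, 99.4], 0.85)]
pulley_hub [([584.9, -60.8, 105.3], 0.83)]
drive_axis [([583.4, -56.2, 65.1], 0.82)]
guide [([655.3, -53.5, 84.0], 0.86)]
spare_collar [([686.6, 180.4, -4.5], 0.51)]
lens_a [([689.1, 284.2, 0.0], 0.96), ([663.8, -399.6, -2.2], 0.92)]
driver []
oil [([516.6, -393.8, -0.0], 0.74)]
beaker [([352.4, -335.2, 2.6], 0.55)]
screw_tip []
pulley_hub [([520.5, -392.4, -5.4], 0.52), ([583.2, -56.4, 103.6], 0.48)]
drive_axis [([584.9, -54.2, 60.9], 0.55)]
guide []
spare_collar [([681.2, 183.4, -0.4], 0.62), ([789.0, -78.8, 1.9], 0.42)]
lens_a [([663.2, -394.7, -1.2], 0.85), ([694.9, 283.3, -1.2], 0.72)]
driver [([789.1, -78.4, 0.9], 0.9)]
oil [([524.2, -389.1, -2.9], 0.55)]
beaker [([350.2, -334.5, -1.9], 0.7), ([523.5, -393.3, -4.2], 0.4)]
23.5667 [585.47 -55.91 259.31] [-3.1402  0.0043 -3.0016] [-1.55 -0.06 25.49] [ 0.028  0.346 -0.002] 0.4116835088775775
```

View pics/s11.png

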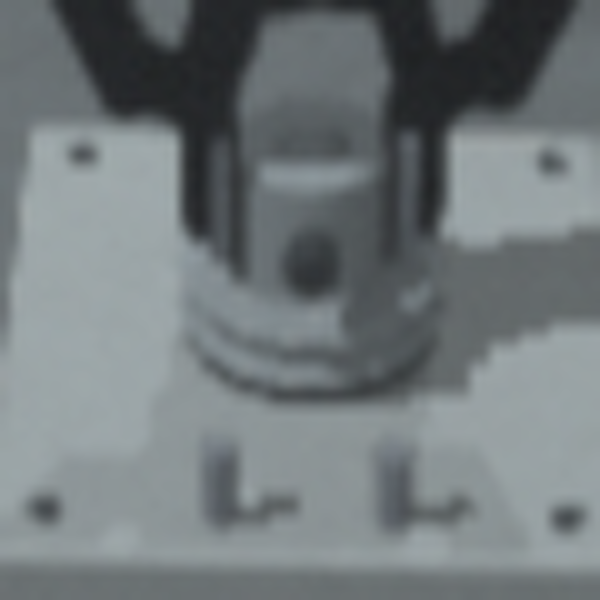

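Call:
{"name": "apply_moves", "arguments": {"motion": "-1 0 0.0006 0 0;-1 0 0.0012 0 0;-1 0 0.0006 0 0;-1 0 -0.0006 0 0;-1 0 -0.0012 0 0;-1 0 -0.0006 0 0;-1 0.0003 0 0.0003 -0.01;-1 0.0003 0 0.0003 0.006;-1 0.0003 0 0.0003 0;-1 0.0003 0 0.0003 0"}}

```text
clock: 24.4
eef_pos: [585.5, -55.9, 259.3]
tcp_rot: [-3.14, 0.005, -3.001]
contact_force: [-0.4, 0.3, 27.9]
opening: 0.41
```

```bash
python3 s.py
```

```text
24.4 [585.49 -55.88 259.29] [-3.1402  0.0053 -3.0011] [-0.41  0.32 27.87] [ 0.214  0.213 -0.108] 0.4099624021481583
```

```bash
python3 - <<'E'
from h import *
A=cv2.imread("pics/scenez.png")[:,400:,1]
A=cv2.resize(A,(50,50),interpolation=cv2.INTER_AREA).astype(float)
fs=[grab_frame("scene") for _ in range(4)];f=fs[0]
im=np.mean([g["img"].astype(float) for g in fs],0)[:,:,1]
a=np.linspace(0,2*np.pi,721)
def low(rr,z,C):
    q=proj(f,np.c_[C[0]+rr*np.cos(a),C[1]+rr*np.sin(a),np.full(721,z)]); i=q[:,1].argmax(); return q[i].round(2), q[:,1].min().round(2)
for C,u in (((467,231),0),((585.5,-55.2),66)):
    print([low(*k,C) for k in ((19,u+50),(19,u+16),(32,u+16),(32,u))])
print("bench cols"); 
for v in range(12,44): print(v+173, A[v,24:32].round())
print("now")
for v in range(188,220): print(v, im[v,242:252].round())
E
```

```text
[(array([359.69, 194.14]), np.float64(185.79)), (array([357.54, 204.47]), np.float64(195.99)), (array([358.64, 207.47]), np.float64(193.19)), (array([357.63, 212.23]), np.float64(197.84))]
[(array([247.08, 194.05]), np.float64(184.67)), (array([246.9 , 205.67]), np.float64(196.12)), (array([246.98, 209.08]), np.float64(192.99)), (array([246.9 , 214.41]), np.float64(198.2))]
bench cols
185 [104. 105. 105. 106. 106. 107. 108. 108.]
186 [110. 111. 110. 107. 106. 106. 106. 108.]
187 [121. 120. 119. 117. 113. 112. 109. 109.]
188 [122. 124. 127. 127. 124. 120. 117. 112.]
189 [107. 112. 118. 122. 124. 127. 126. 120.]
190 [ 92.  97. 104. 109. 114. 123. 128. 127.]
191 [ 95.  97. 103. 107. 107. 117. 128. 128.]
192 [115. 113. 113. 115. 115. 121. 128. 127.]
193 [128. 126. 125. 124. 126. 127. 126. 121.]
194 [123. 125. 125. 125. 125. 121. 114. 106.]
195 [111. 114. 116. 114. 111. 104.  95.  89.]
196 [105. 105. 102. 100.  97.  91.  86.  84.]
197 [101.  98.  98.  96.  92.  87.  83.  85.]
198 [84. 82. 89. 93. 90. 86. 83. 83.]
199 [65. 66. 76. 86. 88. 85. 82. 81.]
200 [59. 59. 63. 77. 85. 84. 82. 82.]

[... 1743 characters left out ...]
9. 136. 141. 136.  94.  86.]
208 [140. 140. 140. 141. 140. 140. 139. 133.  96.  88.]
209 [130. 132. 139. 136. 137. 136. 134. 128. 109.  98.]
210 [108. 112. 122. 116. 116. 115. 114. 110. 109. 100.]
211 [112. 108.  97.  94.  92.  92.  91.  90.  90.  90.]
212 [132. 128. 118. 116. 116. 113.  94.  89.  90.  89.]
213 [130. 132. 136. 133. 134. 130. 110. 105. 105.  96.]
214 [102. 105. 114. 109. 110. 109. 106. 100. 101.  88.]
215 [101.  82.  77.  75.  73.  73.  75.  76.  74.  73.]
216 [134. 120. 116. 116. 113. 114. 113. 115. 116. 117.]
217 [149. 148. 147. 146. 147. 147. 146. 147. 148. 148.]
218 [151. 150. 150. 150. 150. 150. 150. 150. 149. 150.]
219 [150. 150. 149. 149. 150. 150. 149. 149. 149. 150.]
```

```bash
python3 - <<'E'
from rig import r
print(r.sign_off()); s=r.sense(); print(s["clock"],s["eef_pos"],s["contact_force"],s["opening"])
E
```

```text
the job is handed in; nothing more can be done
None
the job is handed in; nothing more can be done
```

I handed the job in at about 25 s of the 72 s, with the pulley still gripped and held down. One number is close to its limit: the pulley stopped about 2 mm above the shoulder, and the allowance is 2.5 mm.

**What I did:**
- I gripped the hub, lifted the pulley and lowered it over the pilot.
- I turned it under light pressure until the bore dropped over the flat, at about 0.8 rad clockwise of x.
- I turned pulley and shaft counter-clockwise until the resistance rose, then pressed down.

**Last checks:**
- **Push and grip:** about 28 N down against the washer, with almost no sideways force. The grip was set to 90 N.
- **Thumbscrew:** in the picture it sits between the guide pins, within about 2 mm of the middle line.
- **Bystanders:** the lens stands, collar, oil, beaker and driver were found where they had been.

**What did not agree with the description:**
- **End height:** the pulley met a hard stop at about 6 mm above the box instead of 4 mm, so the hub point is at about 44.0 mm against the 44.5 mm limit. That height comes from the arm's reading at the grasp. The point where I felt the washer agrees, but only to about half a millimetre. Pressing to 39 N, shifting sideways and twisting did not lower it. My guess is that the step inside the bore rests on the top of the shaft's D section.
- **Shaft stop:** the resistance there was gradual, not a sharp stop. I took the rising sideways force and torque, together with the picture, as the stop.

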